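Stand the fallen sauce bottle back in its lane and refit the lane's guard

TASK

The red squeeze bottle has fallen out of the steel bottle lane: stand it upright again in the middle of the round blue mat in the lane, between or beside the other two bottles, and let go. Then take the blue guard panel out of its grey stand and slide it down into the grooves of the two black end posts until it is fully home along the open side of the lane. Do not drop the bottle or the guard, and leave the other bottles and the things on the counter where they are.

Things in the scene. Friction and masses are not known exactly. Their poses are not given: they have to be found in the camera images.
- lane: Steel bottle lane, fixed. Floor plate 260 x 122 mm, its top 6 mm up. Origin on the counter under the bottle row; x along the lane, z up. Three standing places at about x = -80, 0, 80 mm, y = 0: two taken, one marked by the mat. Back rail at y = +40 mm, 30 mm high; end lips at x = +-128 mm, 20 mm high. Open to -y (the robot's right) but for two black posts at y = -62 mm that take the guard.
- guard_seat (a point): Where the middle of the guard's lower edge belongs: 6 mm up, on the lane floor midway between the posts. Axes as the lane's. The posts span x = +-90 to +-114 mm and are about 87 mm high. Their facing grooves run upright, 10 mm wide (along y), ending at x = +-104 mm; above 70 mm they flare to a mouth about 18 mm wide (36 mm over its outside).
- mat: Round blue mat, 60 mm in diameter, printed on the lane floor (no step), marking the empty place. Origin at its centre.
- bottle: The fallen red squeeze bottle with white cap and nozzle: cylinder 50 mm in diameter up to 96 mm, cap 44 mm wide from 104 to 116 mm, then a thin nozzle to 143 mm; 0.15 to 0.35 kg. Origin at the centre of its flat base, on its axis; its own x axis runs from base to nozzle. Starts lying on the counter (axis 25 mm up) beside the open side, nozzle away from the lane. It can roll.
- yellow_bottle: Neighbour standing in the lane, yellow, same shape: squeeze bottle with white cap and nozzle: cylinder 50 mm in diameter up to 96 mm, cap 44 mm wide from 104 to 116 mm, then a thin nozzle to 143 mm; 0.15 to 0.35 kg. Origin at the centre of its base, z up.
- green_bottle: Neighbour standing in the lane, green, same shape: squeeze bottle with white cap and nozzle: cylinder 50 mm in diameter up to 96 mm, cap 44 mm wide from 104 to 116 mm, then a thin nozzle to 143 mm; 0.15 to 0.35 kg. Origin at the centre of its base, z up.
- guard: Blue guard panel, 200 mm long (x), 6 mm thick (y), 110 mm high (z), 0.11 to 0.22 kg, the same both ways round. Origin in the middle of its lower edge. It starts upright in the stand's slot with its lower edge 10 mm above the counter.
- stand: Grey plastic stand, fixed: foot 160 x 90 mm, 10 mm thick, and two walls 140 mm long, up to 42 mm above the counter, with an 8 mm slot between them along x at y = 0. The guard lifts straight up out of it. Origin on the counter at its middle.
- ramekin: White ramekin, 80 mm wide, 45 mm high; bystander. Origin under its centre.
- jar: Glass jar with steel lid, 72 mm wide, 110 mm high; bystander. Origin under its centre.
- spatula: Spatula lying on the counter, 250 mm long, wooden handle, steel blade; bystander. Origin about its middle, on the underside, x along it.
Mind the look-alikes: they are no part of the job. Of the things that look like the guard, the smaller one is meant.

How it is judged:
By the outcome, as a careful person would: the job done as asked, in the order asked, and still so for the second after the job is handed in, with the robot touching nothing.
It also fails if it takes over 64 s, if anything falls off the work surface, if the arm or the gripper's body presses on something with over 40 N, if the wrist force passes 120 N, or if a joint passes its speed limit or range.

ROBOT

A 6-joint arm with a two-finger parallel gripper is mounted at the origin on the work surface. World frame = base frame: x ahead of the robot, y to its left, z up, the work surface at z = 0. Lengths are in m, angles in rad, forces in N, time in s.
With the tool pointing down it reaches from about 0.35 to 0.975 m from the base axis. Payload 4.9 kg.
Tool frame: the origin (TCP) lies midway between the tips of the shut fingers; the grasp point (between the pads) lies 19 mm behind it; z points along the fingers, y is the direction in which the jaws open and shut (so a half turn about z gives the same grasp; the last joint's range is limited). The gripper opens to 85 mm and grips with 20 to 120 N. Pads are 22 mm wide; open, the fingers measure 114 mm over their backs; the gripper's body (76 mm by 85 mm) begins 54 mm behind the grasp point. The pads swing forward as they close: fully open they stand 13 mm farther back than shut.
Start: joints at [-1.395, 0.053, 1.613, -0, 1.476, -0.119], TCP at [0.182, -0.598, 0.231] pointing down, gripper open.
Joint ranges: [-3.01, 3.01], [-1.01, 2.22], [0.06, 2.58], [-1.02, 4.17], [0.09, 2.62], [-3.14, 3.14]. Speed limits (rad/s): [2.57, 2.57, 3.14, 3.14, 3.14, 3.14].

INTERFACE

Orientations are given as a rotation vector (axis times angle).
In Python, from station import ctrl gives the robot as it stands.
- The arm moves only by the shell command python3 -m jog 'ROWS' [FORCE]. ROWS is JSON, one flat list of numbers, 7 for each row, row after row: the opening, from 0 (shut) to 1 (fully open), then the shift along the tool's x, y, z in m, then the turn, a rotation vector about the tool's x, y, z in degrees. A call has 1 to 10 rows; each row shifts and turns the commanded pose from where the row before left it, along the tool's axes as they then stand; what a row does not reach is not made up. A row lasts 1/8 s, in which the tool goes at most 62.5 mm and 10.7 degrees, less where a joint would pass 70% of its speed; a pose out of reach is approached as far as the arm can. A call with a gripper value outside its range is refused whole. The fingers move at their own pace and stop on an object; FORCE is the grip in N (left out, the last holds). Time passes only in rows, so rows that do not move let the fingers close. It gives the time, the measured TCP pose, the force and the opening at its end, in the units of the state.
- ctrl.get_obs(): the state, without advancing time (a new reading comes with each control period).
- ctrl.get_image(name): name is "side" or "top"; returns a dict with "image" (420x560x3 uint8, blue, green, red), "camera_matrix" (3x3 intrinsics, pixels), "dist_coeffs" ([k1, k2, p1, p2, k3] as OpenCV has them; the pictures are not rectified), "rvec" (rotation vector, rad) and "tvec" (3), from world to camera coordinates, as OpenCV has them. Camera axes: x right, y down, z forward; pixel columns grow to the right and rows downward; lengths in m; the calibration is good to about 2 mm. A picture is of the moment at which its call begins. There is no depth.
- ctrl.finish_job(): hands the job in, once; it reports no verdict.
Trained networks look in a picture, given as the dict that the camera call returned (one of the last four; its "shot" number tells which), for a name from the list of things; names that differ only in an ending like _2 or _b are one class to them, and where a whole thing is asked for, a point or a joint stands for the part that bears it (a point fixed in the world has none). Each returns a list of dicts, best first, with "p" (0 to 1); they miss things now and then, are a little off and sometimes report something else, mostly with a low value. They report only what shows in the picture. A call takes as long as a camera call. They do not tell look-alikes from the thing itself.
- ctrl.boxes_of(target, picture): "box" ([centre column, centre row, width, height] in pixels, round what is visible of it).
The state is a dict: "t": time; "q": joint angles; "dq": joint speeds; "effort": joint torques, N m; "tool_pos": TCP position; "tool_rot": TCP orientation; "contact_force": force on the tool from outside, world axes, zero at the start; "wrist_torque": the same for the moment, N m; "opening": finger opening in m.
Only numpy, scipy, OpenCV 4.12 (cv2) and the standard library are available. Lean on these libraries where they do the work, as an engineer would, in place of code of your own. Each camera call takes 0.05 s, during which the arm holds its last target. There are 200 camera calls.

## Working session

There is one attempt and no reset: what is moved stays moved. The work goes in short steps, Python scripts to look and compute and a shell command to move; the robot and the scene stay as the last step left them, time stands still between calls to the robot, and variables do not carry over. Pictures are saved under pics/ and viewed, about 8 in all and at most 12, crops included, and the job is handed in when it is done.

```bash
ls; mkdir -p pics
cat > h.py <<'E'
import cv2, numpy as np
from station import ctrl
def cam(p):
    return np.array(p["camera_matrix"],float),np.array(p["dist_coeffs"],float),np.array(p["rvec"],float),np.array(p["tvec"],float)
def onplane(p,uv,z):
    K,d,r,t=cam(p); R=cv2.Rodrigues(r)[0]
    n=cv2.undistortPoints(np.array(uv,float).reshape(-1,1,2),K,d).reshape(-1,2)
    C=-R.T@t.ravel(); D=np.c_[n,np.ones(len(n))]@R
    return C+D*((z-C[2])/D[:,2])[:,None]
def proj(p,X):
    K,d,r,t=cam(p); return cv2.projectPoints(np.array(X,float).reshape(-1,1,3),r,t,K,d)[0].reshape(-1,2)
E
python3 - <<'E'
from h import *
o=ctrl.get_obs(); print(o)
for n in("top","side"):
    p=ctrl.get_image(n); cv2.imwrite(f"pics/{n}0.png",p["image"])
    R=cv2.Rodrigues(np.array(p["rvec"]))[0]; print(n,"C",-R.T@np.array(p["tvec"]).ravel(),"fwd",R[2])
    for k in["lane","mat","bottle","yellow_bottle","green_bottle","guard","stand","ramekin","jar","spatula"]:
        for b in ctrl.boxes_of(k,p)[:3]: print(k,round(b["p"],2),np.round(b["box"]),onplane(p,b["box"][:2],0.0).round(3)[0])
E
```

```text
pics
{'t': 0.0, 'q': array([-1.39501326e+00,  5.33883665e-02,  1.61427845e+00, -1.76947842e-05,
        1.47601201e+00, -1.18987711e-01]), 'dq': array([-7.42524252e-05, -3.62746568e-04, -8.72419291e-04, -3.32019507e-04,
        6.37307130e-04,  4.53322857e-04]), 'effort': array([ 2.82885139e-04, -3.93683338e+01, -3.70175672e+01, -1.59381507e-04,
        7.02486388e-03,  1.01444238e-05]), 'tool_pos': array([ 0.18146904, -0.59742675,  0.23005278]), 'tool_rot': array([-3.10547020e+00, -4.61046801e-01,  1.20621710e-04]), 'contact_force': array([-0.66448291, -0.19024065,  0.21438499]), 'wrist_torque': array([ 0.03316192, -0.02317046, -0.01043072]), 'opening': 0.08555781615074841}
top C [ 0.30892937 -0.0926341   1.10363686] fwd [ 0.17324442 -0.00237895 -0.98487599]
lane 0.81 [166. 213.  59. 110.] [0.508 0.189 0.   ]
mat 0.96 [162. 248.  24.  28.] [0.423 0.194 0.   ]
bottle 0.6 [233. 238.  62.  40.] [0.448 0.026 0.   ]
yellow_bottle 0.72 [156. 172.  34.  32.] [0.61  0.217 0.   ]
guard 0.92 [396. 328.  73. 132.] [ 0.238 -0.354  0.   ]
guard 0.76 [381. 186.  32.  94.] [ 0.576 -0.331  0.   ]
g
[... 439 characters left out ...]
0.  96.] [0.519 0.159 0.   ]
lane 0.34 [318. 222.  24.  23.] [ 0.398 -0.173  0.   ]
mat 0.69 [237. 303.  26.  17.] [0.424 0.196 0.   ]
bottle 0.67 [268. 251.  48.  30.] [0.457 0.007 0.   ]
yellow_bottle 0.59 [180. 253.  21.  51.] [0.652 0.129 0.   ]
green_bottle 0.62 [208. 266.  25.  56.] [0.556 0.133 0.   ]
guard 0.88 [395. 187. 110.  45.] [ 0.263 -0.468  0.   ]
guard 0.69 [270. 250.  44.  32.] [0.452 0.002 0.   ]
guard 0.63 [296. 170.  63.  42.] [ 0.591 -0.404  0.   ]
stand 0.96 [293. 186.  51.  26.] [ 0.554 -0.309  0.   ]
ramekin 0.75 [318. 220.  29.  24.] [ 0.402 -0.18   0.   ]
jar 0.82 [258. 151.  22.  36.] [ 0.781 -0.459  0.   ]
spatula 0.97 [221. 204.  74.  37.] [ 0.693 -0.109 -0.   ]
```

```bash
sleep 1; ls pics
```

```text
side0.png
top0.png
```

Run:
```python
import cv2
a=cv2.imread("pics/top0.png"); cv2.imwrite("pics/top0c.png",cv2.resize(a[130:300,130:430][:, :],None,fx=2.66,fy=2.66,interpolation=cv2.INTER_CUBIC))
a=cv2.imread("pics/side0.png"); cv2.imwrite("pics/side0c.png",cv2.resize(a[130:340,140:420],None,fx=2.8,fy=2.8,interpolation=cv2.INTER_CUBIC))
```

```text
(no output)
```

View pics/top0c.png

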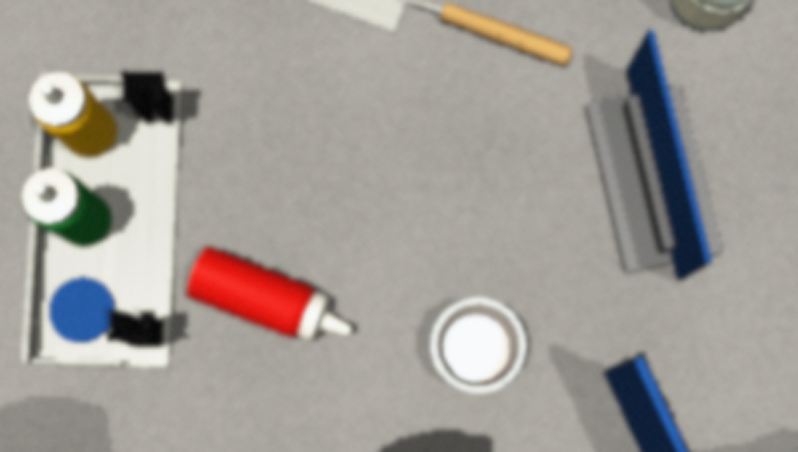

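View pics/side0c.png

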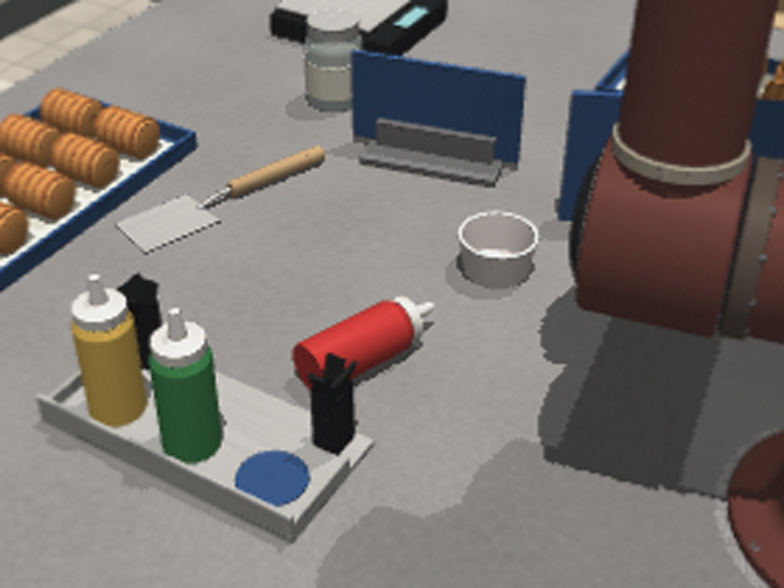

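The pictures agree on the scene. In the top crop, the red bottle lies with its base at about (200,275) and its nozzle at (350,328), and the mat is at (82,310). The small guard is in the stand at about (670,155). The larger look-alike is at the lower right. Next I fit exact poses by silhouette.

```bash
cat > fit.py <<'E'
from h import *
from scipy.optimize import minimize
from scipy.spatial.transform import Rotation as Rot
S=4
def sil(p,parts):
    m=np.zeros((420*S,560*S),np.uint8)
    for X in parts:
        uv=((proj(p,X)+.5)*S-.5)
        cv2.fillConvexPoly(m,cv2.convexHull(uv.astype(np.float32)).round().astype(np.int32),255)
    return cv2.resize(m,(560,420),interpolation=cv2.INTER_AREA)/255.
def world(pts,x,y,yaw): 
    c,s=np.cos(yaw),np.sin(yaw); P=np.array(pts,float)
    return np.c_[x+c*P[:,0]-s*P[:,1], y+s*P[:,0]+c*P[:,1],P[:,2]]
def box(x0,x1,y0,y1,z0,z1): return [(a,b,c) for a in(x0,x1) for b in(y0,y1) for c in(z0,z1)]
def fit(views,parts,x0,step=(.01,.01,.1)):
    def f(v):
        return sum(np.abs(sil(p,[world(P,*v) for P in parts])-m).sum()/m.sum() for p,m in views)
    s=np.vstack([x0]+[np.array(x0)+np.eye(3)[i]*step[i] for i in range(3)])
    r=minimize(f,x0,method="Nelder-Mead",options=dict(initial_simplex=s,xatol=1e-4,fatol=1e-4,maxiter=250)); return r.x,r.fun
def mask(p,kind,roi):
    h=cv2.cvtColor(p["image"],cv2.COLOR_BGR2HSV); H,Sa,V=[h[...,i].astype(int) for i in range(3)]
    m={"red":((H<8)|(H>172))&(Sa>140)&(V>60),"blue":(H>100)&(H<125)&(Sa>110)&(V>30),"black":(V<45)&(Sa<120)}[kind]
    o=np.zeros(m.shape); u0,v0,u1,v1=roi; o[v0:v1,u0:u1]=m[v0:v1,u0:u1]; return o
th=np.linspace(0,2*np.pi,48,endpoint=False)
RED=[[(a,.025*np.cos(t),.025+.025*np.sin(t)) for a in(0,.096) for t in th]]
MAT=[[(.03*np.cos(t),.03*np.sin(t),.006) for t in th]]
GUARD=[box(-.1,.1,-.003,.003,.042,.12)]
POSTS=[box(*s,-.062-w,-.062+w,*z) for s in((-.114,-.09),(.09,.114)) for w,z in((.011,(.006,.075)),(.018,(.08,.087)))]
E
python3 - <<'E'
from fit import *
T=ctrl.get_image("top");D=ctrl.get_image("side")
def run(n,k,rt,rs,parts,x0):
    vs=[(p,mask(p,k,r)) for p,r in((T,rt),(D,rs)) if r]
    for sub in ([vs] if len(vs)==1 else [vs,vs[:1],vs[1:]]):
        print(n,[int(m.sum()) for _,m in sub],*[np.round(a,4) for a in fit(sub,parts,x0)])
run("red","red",(195,215,255,262),(240,225,295,275),RED,(.465,.06,-1.9))
run("mat","blue",(145,228,177,262),(222,288,252,313),MAT,(.423,.194,0))
run("guard","blue",(355,135,402,238),(255,143,335,195),GUARD,(.55,-.32,.2))
run("posts","black",(165,150,205,265),None,POSTS,(.5,.195,0.0))
E
```

```text
red [894, 683] [ 0.4644  0.0863 -1.9522] 0.3307
red [894] [ 0.4634  0.0886 -1.9399] 0.085
red [683] [ 0.4625  0.085  -1.9198] 0.2285
mat [439, 362] [0.4263 0.1953 0.0911] 0.3232
mat [439] [0.4267 0.1961 0.0534] 0.1564
mat [362] [0.4265 0.1949 0.0019] 0.1613
guard [958, 1498] [ 0.5499 -0.3135  0.1949] 0.2728
guard [958] [ 0.5509 -0.3135  0.2015] 0.1471
guard [1498] [ 0.5488 -0.3136  0.1551] 0.1157
posts [412] [0.5049 0.1949 0.0032] 0.3825
```

```bash
cat >> h.py <<'E'
from scipy.spatial.transform import Rotation as Rot
def frame(y,z):
    y=np.array(y,float);z=np.array(z,float);z/=np.linalg.norm(z);y-=z*(y@z);y/=np.linalg.norm(y)
    return np.c_[np.cross(y,z),y,z]
def to(pos,R=None):
    o=ctrl.get_obs(); A=Rot.from_rotvec(o["tool_rot"]).as_matrix()
    print("t",round(o["t"],2),"pos",o["tool_pos"].round(4),"q",o["q"].round(3),"F",o["contact_force"].round(1),"open",round(o["opening"],4))
    print("tool x,y,z:",A.T.round(3).tolist())
    d=np.array(pos)-o["tool_pos"]; print("shift mm (tool now)",(1000*A.T@d).round(1))
    if R is not None: print("rotvec deg",np.degrees(Rot.from_matrix(A.T@R).as_rotvec()).round(2),"shift after turn",(1000*R.T@d).round(1))
E
cat > goals.py <<'E'
from h import *
yaw=-1.935; b=np.array([np.cos(yaw),np.sin(yaw),0]); a=np.radians(25); dn=np.array([0,0,-1.])
Yp=np.array([-b[1],b[0],0]); zp=np.cos(a)*dn-np.sin(a)*b
RP=frame(Yp,zp); RD=frame(Yp,dn)
G=np.array([.463,.087,.026])+.045*b
PP=G+.019*zp
E
python3 - <<'E'
from goals import *
print(PP); to(PP+[0,0,.2],RD); to(PP,RP)
E
```

```text
[0.449831   0.05245471 0.00878015]
t 1.2 pos [ 0.1816 -0.598   0.2313] q [-1.395  0.053  1.613 -0.     1.476 -0.119] F [ 0.2 -0.5 -0.1] open 0.0855
tool x,y,z: [[0.957, 0.291, -0.0], [0.291, -0.957, -0.0], [-0.0, 0.0, -1.0]]
shift mm (tool now) [ 445.7 -544.5   22.5]
rotvec deg [ -0.     0.   -52.24] shift after turn [703.4  18.9  22.5]
t 1.2 pos [ 0.1816 -0.598   0.2313] q [-1.395  0.053  1.613 -0.     1.476 -0.119] F [ 0.2 -0.5 -0.1] open 0.0855
tool x,y,z: [[0.957, 0.291, -0.0], [0.291, -0.957, -0.0], [-0.0, 0.0, -1.0]]
shift mm (tool now) [ 445.7 -544.5  222.5]
rotvec deg [ 11.39  23.23 -51.39] shift after turn [543.4  18.9 498.9]
```

```bash
python3 -m jog '[1,0,0,-0.035,0,0,-10.45, 1,0,0,-0.035,0,0,-10.45, 1,0,0,0,0,0,-10.45, 1,0,0,0,0,0,-10.45, 1,0,0,0,0,0,-10.45, 1,0.04,0,0,0,0,0, 1,0.055,0,0,0,0,0, 1,0.06,0,0,0,0,0, 1,0.06,0,0,0,0,0, 1,0.06,0,0,0,0,0]' 30; python3 -c "
from goals import *
to(PP+[0,0,.15],RP)"
```

```text
t: 2.45
tool_pos: [0.2799, -0.3393, 0.3014]
tool_rot: [2.587, 1.781, 0.0]
contact_force: [0.3, -0.1, -0.4]
opening: 0.0852
t 2.45 pos [ 0.2799 -0.3393  0.3014] q [-1.051 -0.443  1.926  0.     1.657 -0.686] F [ 0.3 -0.1 -0.4] open 0.0852
tool x,y,z: [[0.357, 0.934, -0.0], [0.934, -0.357, 0.001], [0.001, -0.0, -1.0]]
shift mm (tool now) [426.6  19.  142.6]
rotvec deg [ 4.000e-02  2.501e+01 -2.000e-02] shift after turn [326.3  19.3 309.6]
```

```bash
python3 -m jog '[1,0.06,0.003,0,0,0,0, 1,0.061,0.003,0.01,0,0,0, 1,0.061,0.003,0.02,0,0,0, 1,0.061,0.003,0.02,0,0,0, 1,0.061,0.003,0.02,0,0,0, 1,0.061,0.003,0.02,0,0,0, 1,0.061,0.001,0.02,0,0,0, 1,0,0,0.03,0,8.34,0, 1,0,0,0,0,8.34,0, 1,0,0,0,0,8.34,0]' 30; python3 -c "
from goals import *
to(PP,RP)"
```

```text
t: 3.7
tool_pos: [0.4457, 0.0435, 0.1643]
tool_rot: [-2.341, -1.617, -0.526]
contact_force: [-0.0, -0.4, -0.1]
opening: 0.0851
t 3.7 pos [0.4457 0.0435 0.1643] q [-0.35  -0.434  2.192  0.449  1.395 -0.07 ] F [-0.  -0.4 -0.1] open 0.0851
tool x,y,z: [[0.32, 0.846, 0.427], [0.935, -0.354, 0.001], [0.152, 0.399, -0.904]]
shift mm (tool now) [-57.5   0.5 144.8]
rotvec deg [ 0.   -0.28  0.14] shift after turn [-56.8   0.7 145.1]
```

```bash
python3 -m jog '[1,-0.02,0,0.02,0,-0.14,0, 1,-0.02,0.001,0.03,0,-0.14,0, 1,-0.017,0,0.03,0,0,0.14, 1,0,0,0.03,0,0,0, 1,0,0,0.02,0,0,0, 1,0,0,0.01,0,0,0, 1,0,0,0.003,0,0,0, 1,0,0,0,0,0,0]' 30
python3 - <<'E'
from goals import *
to(PP,RP)
a=[ctrl.get_image(n)["image"] for n in("top","side")]
cv2.imwrite("pics/g1.png",cv2.resize(np.hstack([a[0][180:290,170:280],a[1][190:300,220:330]]),None,fx=3.6,fy=3.6,interpolation=cv2.INTER_CUBIC))
E
```

```text
t: 4.7
tool_pos: [0.4501, 0.0498, 0.0109]
tool_rot: [-2.35, -1.616, -0.516]
contact_force: [-0.1, -1.0, 0.2]
opening: 0.0855
t 4.7 pos [0.4501 0.0498 0.0109] q [-0.325 -0.164  2.271  0.497  1.071 -0.209] F [-0.1 -1.   0.2] open 0.0855
tool x,y,z: [[0.325, 0.848, 0.419], [0.934, -0.358, 0.0], [0.15, 0.391, -0.908]]
shift mm (tool now) [ 1.3 -1.2  2.9]
rotvec deg [ 0.06  0.26 -0.1 ] shift after turn [ 1.3 -1.2  2.9]
```

View pics/g1.png

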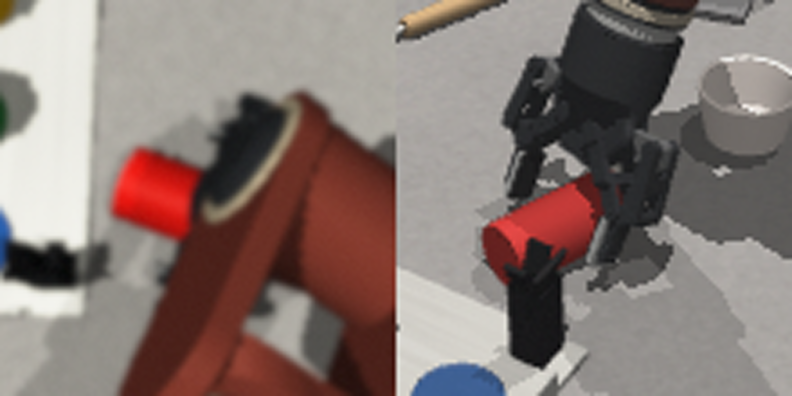

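Side view: the fingers straddle the red bottle around mid-body. I close and lift.

```bash
python3 -m jog '[0,0,0,0.001,0,0,0, 0,0,0,0,0,0,0, 0,0,0,0,0,0,0, 0,0,0,0,0,0,0, 0,0,0,0,0,0,0, 0,0,0,0,0,0,0]' 60; python3 -m jog '[0,0,0,-0.01,0,0,0, 0,0,0,-0.03,0,0,0, 0,0,0,-0.04,0,0,0, 0,0,0,-0.05,0,0,0, 0,0,0,-0.05,0,0,0, 0,0,0,-0.05,0,0,0, 0,0,0,-0.03,0,0,0]'; python3 -c "
from goals import *
to(PP,RP)"
```

```text
t: 5.55
tool_pos: [0.4501, 0.0502, 0.0098]
tool_rot: [-2.35, -1.615, -0.515]
contact_force: [-2.8, -2.5, 5.4]
opening: 0.0481
t: 6.42
tool_pos: [0.4107, -0.0523, 0.2475]
tool_rot: [-2.353, -1.616, -0.516]
contact_force: [-0.1, 0.1, -3.8]
opening: 0.0478
t 6.42 pos [ 0.4107 -0.0523  0.2475] q [-0.598 -0.523  2.111  0.42   1.65  -0.217] F [-0.1  0.1 -3.8] open 0.0478
tool x,y,z: [[0.326, 0.848, 0.417], [0.933, -0.359, 0.001], [0.151, 0.389, -0.909]]
shift mm (tool now) [  2.   -1.4 263.6]
rotvec deg [ 0.15  0.33 -0.13] shift after turn [  0.5  -0.7 263.6]
```

```bash
cat >> goals.py <<'E'
# bottle in hand, from the pick pose
Rg=Rot.from_rotvec([-2.35,-1.615,-.515]).as_matrix(); Tg=np.array([.4501,.0502,.0098])
base_t=Rg.T@(np.array([.463,.087,.025])-Tg); ax_t=Rg.T@b
MAT=np.array([.4265,.1955,.006])
def place(hd):
    h=np.radians(hd); hv=np.array([np.cos(h),np.sin(h),0]); yv=np.array([-hv[1],hv[0],0])
    R=frame(yv,np.cos(a)*hv+np.sin(a)*dn)
    # make bottle axis exactly vertical
    w=np.cross(R@ax_t,[0,0,1]); n=np.linalg.norm(w); R=Rot.from_rotvec(w/n*np.arcsin(n)).as_matrix()@R
    return MAT-R@base_t,R
E
python3 - <<'E'
from goals import *
print("base_t",base_t,"ax_t",ax_t)
P,R=place(-111); print(P); to(P+[0,0,.2],R)
P,R=place(-95); print(P); to(P+[0,0,.2],R)
E
```

```text
base_t [ 0.04176155 -0.00115225  0.00251695] ax_t [-0.9081294   0.0022138  -0.41868376]
[0.42204832 0.1809283  0.04498125]
t 6.42 pos [ 0.4107 -0.0523  0.2475] q [-0.598 -0.523  2.111  0.42   1.65  -0.217] F [-0.1  0.1 -3.8] open 0.0478
tool x,y,z: [[0.326, 0.848, 0.417], [0.933, -0.359, 0.001], [0.151, 0.389, -0.909]]
shift mm (tool now) [200.5 -73.2  94.8]
rotvec deg [-7.000e-02 -8.992e+01 -4.000e-02] shift after turn [  95.   -73.  -200.5]
[0.42623727 0.18026573 0.04498125]
t 6.42 pos [ 0.4107 -0.0523  0.2475] q [-0.598 -0.523  2.111  0.42   1.65  -0.217] F [-0.1  0.1 -3.8] open 0.0478
tool x,y,z: [[0.326, 0.848, 0.417], [0.933, -0.359, 0.001], [0.151, 0.389, -0.909]]
shift mm (tool now) [201.3 -69.   95.1]
rotvec deg [ -6.23 -89.25 -16.69] shift after turn [  99.9   -4.8 -210.6]
```

```bash
python3 -m jog '[0,0.03,-0.01,0.005,0,0,0, 0,0.05,-0.018,0.02,0,0,0, 0,0.05,-0.018,0.02,0,0,0, 0,0.05,-0.018,0.02,0,0,0, 0,0.02,-0.009,0.01,0,-5,0, 0,0,0,0,0,-10,0, 0,0,0,0,0,-10,0, 0,0,0,0,0,-10,0]'; python3 -c "
from goals import *
P,R=place(-95); to(P+[0,0,.2],R)"
```

```text
t: 7.42
tool_pos: [0.4187, 0.1739, 0.2613]
tool_rot: [2.496, 1.716, -0.231]
contact_force: [0.1, 0.0, -3.4]
opening: 0.0482
t 7.42 pos [0.4187 0.1739 0.2613] q [ 0.317 -0.292  1.887 -0.143  1.664  0.679] F [ 0.1  0.  -3.4] open 0.0482
tool x,y,z: [[0.352, 0.918, -0.183], [0.934, -0.358, -0.0], [-0.066, -0.171, -0.983]]
shift mm (tool now) [11.5  4.8 14.5]
rotvec deg [-10.32 -54.31 -13.  ] shift after turn [17.8  7.   0.5]
```

```bash
python3 -m jog '[0,0,0,0,-1.72,-9.05,-2.17, 0,0,0,0,-1.72,-9.05,-2.17, 0,0,0,0,-1.72,-9.05,-2.17, 0,0,0,0,-1.72,-9.05,-2.17, 0,0,0,0,-1.72,-9.05,-2.17, 0,0,0,0,-1.72,-9.05,-2.17, 0,0,0,0,0,0,0, 0,0,0,0,0,0,0]'; python3 -c "
from goals import *
P,R=place(-95); to(P+[0,0,.1],R)"
```

```text
t: 8.43
tool_pos: [0.4192, 0.1737, 0.2612]
tool_rot: [1.605, 1.466, -1.015]
contact_force: [0.2, -0.1, -2.2]
opening: 0.0481
t 8.43 pos [0.4192 0.1737 0.2612] q [ 0.646  0.137  1.749 -0.849  2.03   0.666] F [ 0.2 -0.1 -2.2] open 0.0481
tool x,y,z: [[0.04, 0.424, -0.905], [0.996, -0.088, 0.003], [-0.078, -0.901, -0.426]]
shift mm (tool now) [108.3   6.1  43. ]
rotvec deg [-0.01 -0.46 -0.08] shift after turn [108.6   6.2  42.2]
```

```bash
python3 -m jog '[0,0.03,0.002,0.012,0,-0.4,0, 0,0.04,0.002,0.016,0,0,0, 0,0.038,0.002,0.014,0,0,0, 0,0,0,0,0,0,0, 0,0,0,0,0,0,0]'
python3 - <<'E'
from goals import *
from fit import sil,mask,th
from scipy.optimize import minimize
P,R=place(-95); to(P,R)
T=ctrl.get_image("top");D=ctrl.get_image("side")
cv2.imwrite("pics/h1.png",cv2.resize(np.hstack([T["image"][150:290,110:250],D["image"][200:340,170:310]]),None,fx=2.85,fy=2.85,interpolation=cv2.INTER_CUBIC))
o=ctrl.get_obs(); A=Rot.from_rotvec(o["tool_rot"]).as_matrix(); print("pred base",o["tool_pos"]+A@base_t,"axis",A@ax_t)
E
```

```text
t: 9.05
tool_pos: [0.4271, 0.1806, 0.1478]
tool_rot: [1.6, 1.459, -1.017]
contact_force: [1.1, -0.2, -3.1]
opening: 0.0484
t 9.05 pos [0.4271 0.1806 0.1478] q [ 0.649  0.314  1.761 -0.795  1.907  0.818] F [ 1.1 -0.2 -3.1] open 0.0484
tool x,y,z: [[0.043, 0.417, -0.908], [0.996, -0.088, 0.006], [-0.077, -0.905, -0.419]]
shift mm (tool now) [93.2 -1.5 43.5]
rotvec deg [ 0.05 -0.04 -0.23] shift after turn [93.2 -1.1 43.4]
pred base [0.42767785 0.19620309 0.10904028] axis [-0.00486631 -0.0011868   0.99998746]
```

View pics/h1.png

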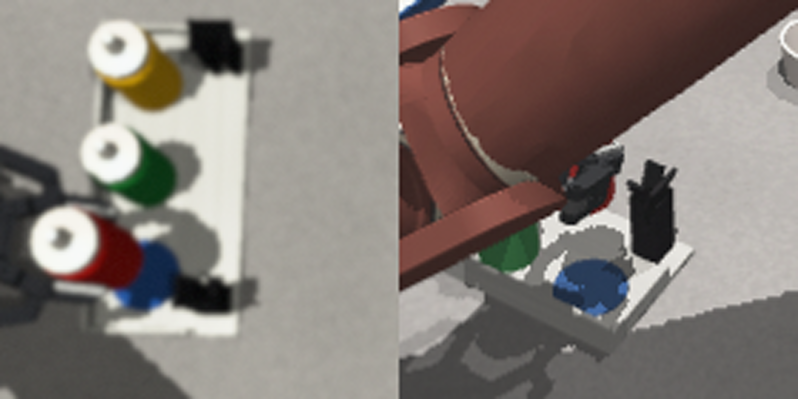

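Run:
```python
from goals import *
T=ctrl.get_image("top"); B=np.array([.4277,.1962,.109])
print(proj(T,[B+[0,0,.116],B+[0,0,.143]]), "seen cap (132.1,234.2) nozzle tip (131.3,233)")
print(onplane(T,[(132.1,234.2)],.225),ctrl.boxes_of("bottle",T)[:1])
g=T["image"][220:250,118:146].min(2); g=(g>150); v,u=np.nonzero(g); print("white centroid",u.mean()+118,v.mean()+220,g.sum())
```

```text
[[131.01571727 233.2747131 ]
 [126.38041484 231.30067597]] seen cap (132.1,234.2) nozzle tip (131.3,233)
[[0.42593136 0.19401193 0.225     ]] [{'box': [141.8, 234.9, 39.8, 28.9], 'p': 0.92}]
white centroid 131.68965517241378 233.98029556650246 406
```

```bash
python3 -m jog '[0,0.02,-0.001,0.009,0,0,0, 0,0.03,0,0.014,0,0,0, 0,0.025,0,0.012,0,0,0, 0,0.01,0,0.005,0,0,0, 0,0.004,0,0.001,0,0,0, 0,0,0,0,0,0,0]'; python3 -c "
from goals import *
P,R=place(-95); to(P,R)"
```

```text
t: 10.0
tool_pos: [0.4257, 0.1806, 0.0478]
tool_rot: [1.598, 1.461, -1.02]
contact_force: [-0.2, -0.5, -3.0]
opening: 0.0482
t 10.0 pos [0.4257 0.1806 0.0478] q [ 0.65   0.481  1.754 -0.763  1.795  0.933] F [-0.2 -0.5 -3. ] open 0.0482
tool x,y,z: [[0.04, 0.416, -0.908], [0.996, -0.087, 0.004], [-0.077, -0.905, -0.418]]
shift mm (tool now) [2.4 0.5 1.4]
rotvec deg [ 0.06  0.05 -0.07] shift after turn [2.4 0.5 1.4]
```

```bash
python3 -m jog '[0,0.0018,0,0.0008,0,0,0, 0,0,0,0,0,0,0]'; python3 -m jog '[0,0.0009,0,0.0004,0,0,0, 0,0,0,0,0,0,0]'
```

```text
t: 10.25
tool_pos: [0.4262, 0.1809, 0.0472]
tool_rot: [1.598, 1.459, -1.019]
contact_force: [-0.1, 0.8, 4.7]
opening: 0.0484
t: 10.5
tool_pos: [0.4262, 0.1809, 0.0472]
tool_rot: [1.597, 1.457, -1.02]
contact_force: [-1.1, 1.9, 9.0]
opening: 0.0482
```

```bash
python3 -m jog '[0,-0.0012,0,-0.0005,0,0,0, 0,0,0,0,0,0,0, 0.62,0,0,0,0,0,0, 0.68,0,0,0,0,0,0, 0.74,0,0,0,0,0,0, 0.8,0,0,0,0,0,0, 0.8,0,0,0,0,0,0]'
python3 - <<'E'
from goals import *
T=ctrl.get_image("top");D=ctrl.get_image("side")
cv2.imwrite("pics/r1.png",cv2.resize(np.hstack([T["image"][150:290,110:250],D["image"][200:340,170:310]]),None,fx=2.85,fy=2.85,interpolation=cv2.INTER_CUBIC))
E
```

```text
t: 11.38
tool_pos: [0.4253, 0.1802, 0.0457]
tool_rot: [1.597, 1.461, -1.021]
contact_force: [0.4, -1.0, 0.2]
opening: 0.0684
```

View pics/r1.png

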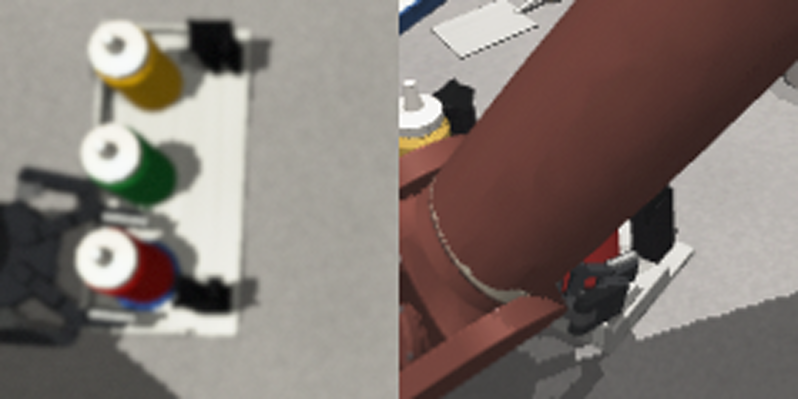

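The bottle stands on the mat, parallel to its neighbours, with the fingers open. I back out along the tool axis.

```bash
python3 -m jog '[0.8,0,0,-0.01,0,0,0, 0.8,0,0,-0.02,0,0,0, 0.8,0,0,-0.03,0,0,0, 0.8,0,0,-0.04,0,0,0, 0.8,-0.03,0,-0.04,0,0,0, 0.8,-0.05,0,-0.01,0,0,0, 0.8,-0.05,0,0,0,0,0, 0.8,-0.05,0,0,0,0,0]'
python3 - <<'E'
from fit import *
o=ctrl.get_obs();print(o["tool_pos"].round(3),o["q"].round(3),o["contact_force"].round(1))
T=ctrl.get_image("top");D=ctrl.get_image("side")
# standing bottles: red silhouettes; lane fit with plate+posts in top
ST=[[(.025*np.cos(t),.025*np.sin(t),z) for z in(.006,.102) for t in th]]
for n,p,roi in(("top",T,(140,220,185,265)),("side",D,(215,230,270,315))):
    m=mask(p,"red",roi); print(n,m.sum(),fit([(p,m)],ST,(.4265,.1955,0)))
cv2.imwrite("pics/s2raw.png",D["image"]);cv2.imwrite("pics/t2raw.png",T["image"])
cv2.imwrite("pics/s2.png",np.hstack([cv2.resize(T["image"][145:285,115:255],None,fx=2.85,fy=2.85,interpolation=cv2.INTER_CUBIC),cv2.resize(D["image"][200:340,150:290],None,fx=2.85,fy=2.85,interpolation=cv2.INTER_CUBIC)]))
E
```

```text
t: 12.48
tool_pos: [0.4299, 0.2421, 0.2745]
tool_rot: [1.597, 1.462, -1.019]
contact_force: [1.3, 0.2, -0.2]
opening: 0.0682
[0.43  0.242 0.274] [ 0.721  0.25   1.599 -0.824  2.111  0.685] [ 1.3  0.2 -0.2]
top 225.0 (array([0.4182003 , 0.1707977 , 0.33782257]), np.float64(1.8945359477124182))
side 752.0 (array([0.42718748, 0.19485415, 0.03637557]), np.float64(0.3454839382561535))
```

View pics/s2.png

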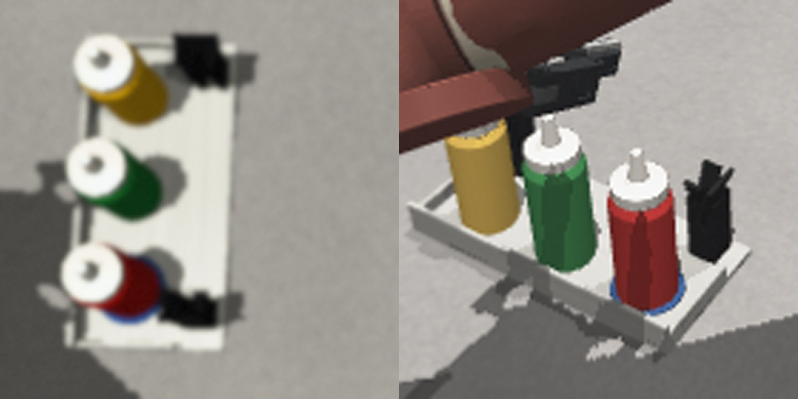

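Run:
```python
from fit import *
T=ctrl.get_image("top");D=ctrl.get_image("side")
g=cv2.GaussianBlur(cv2.cvtColor(T["image"],cv2.COLOR_BGR2GRAY),(3,3),0).astype(float)
pts=[]
for v in range(182,242):
    r=g[v,186:206]; d=np.diff(r); i=d.argmin()
    if 0<i<len(d)-1:
        a,b_,c=d[i-1:i+2]; pts.append((186+i+.5+.5*(a-c)/(a-2*b_+c),v))
X=onplane(T,pts,.006); l=cv2.fitLine(X[:,:2].astype(np.float32),cv2.DIST_HUBER,0,.001,.001).ravel(); l*=np.sign(l[0])
print("edge yaw",np.degrees(np.arctan2(l[1],l[0])),"y at x=.505:",l[3]+(.505-l[2])*l[1]/l[0],len(pts))
for i,(rt,rs) in enumerate([((168,245,194,262),(248,254,272,294)),((172,152,200,178),None)]):
    P=[x for x in POSTS if (x[0][0]<0)==(i==0)]
    for p,r in((T,rt),(D,rs)):
        if not r: continue
        m=mask(p,"black",r)
        f=lambda v: np.abs(sil(p,[world(Q,v[0],v[1],l[1]) for Q in P])-m).sum()/m.sum()
        s=minimize(f,(.505,.195),method="Nelder-Mead",options=dict(initial_simplex=[(.505,.195),(.512,.195),(.505,.202)],xatol=1e-4,fatol=1e-4)); print("post",i,m.sum(),s.x.round(4),round(s.fun,3))
# stand orientation + guard again, with pose sums
ms=[(T,mask(T,"blue",(355,135,402,238))),(D,mask(D,"blue",(255,143,335,195)))]
print([m.sum() for _,m in ms])
FULL=[box(-.1,.1,-.003,.003,.01,.12)]
print("top",fit(ms[:1],[box(-.1,.1,-.003,.003,.03,.12)],(.55,-.3135,.18)))
print("side",fit(ms[1:],GUARD,(.55,-.3135,.18)))
```

```text
edge yaw -0.59357107 y at x=.505: 0.11733666 60
post 0 185.0 [0.511  0.1963] 0.423
post 0 391.0 [0.5061 0.1985] 0.22
post 1 248.0 [0.5061 0.1958] 0.259
[np.float64(962.0), np.float64(332.0)]
top (array([ 0.55290601, -0.31319326,  0.1956195 ]), np.float64(0.2023765847295259))
side (array([ 0.45322278, -0.30803834, -1.26861672]), np.float64(0.8661941885187809))
```

```bash
cat >> goals.py <<'E'
GY=.195; gx=np.array([np.cos(GY),np.sin(GY),0]); RG=frame(np.cross(dn,gx),dn)  # tool x = guard x
GP=np.array([.5515,-.3135,.086])
E
python3 -c "
from goals import *
to(GP+[0,0,.2],RG)"
```

```text
t 12.68 pos [0.4302 0.2423 0.2736] q [ 0.72   0.251  1.599 -0.823  2.109  0.688] F [-0.1  0.1 -0.4] open 0.0686
tool x,y,z: [[0.041, 0.418, -0.907], [0.996, -0.087, 0.005], [-0.077, -0.904, -0.42]]
shift mm (tool now) [-238.7  169.1  488. ]
rotvec deg [41.92 55.31 65.12] shift after turn [ 11.3 568.7 -12.4]
```

```bash
python3 -m jog '[0.8,-0.03,0,0,4.2,5.53,6.51, 0.8,0,0,0,4.2,5.53,6.51, 0.8,0,0,0,4.2,5.53,6.51, 0.8,0,0,0,4.2,5.53,6.51, 0.8,0,0,0,4.2,5.53,6.51, 0.8,0,0,0,4.2,5.53,6.51, 0.8,0,0,0,4.2,5.53,6.51, 0.8,0,0,0,4.2,5.53,6.51, 0.8,0,0,0,4.2,5.53,6.51, 0.8,0,0,0,4.1,5.53,6.5]'; python3 -c "
from goals import *
to(GP+[0,0,.2],RG)"
```

```text
t: 13.92
tool_pos: [0.4287, 0.2294, 0.2981]
tool_rot: [3.126, 0.3, -0.006]
contact_force: [-0.4, -0.5, 0.2]
opening: 0.0684
t 13.93 pos [0.4287 0.2294 0.2981] q [ 0.338 -0.315  1.837 -0.     1.624  1.718] F [-0.4 -0.5  0.2] open 0.0684
tool x,y,z: [[0.982, 0.19, -0.004], [0.19, -0.982, 0.001], [-0.004, -0.002, -1.0]]
shift mm (tool now) [ 17.3 556.4  12.6]
rotvec deg [ 0.05  0.22 -0.21] shift after turn [ 15.2 556.4  12.1]
```

```bash
python3 -m jog '[0.8,0.002,0.035,0,0,0.2,-0.2, 0.8,0.002,0.055,0,0,0,0, 0.8,0.002,0.06,0,0,0,0, 0.8,0.002,0.06,0,0,0,0, 0.8,0.002,0.06,0,0,0,0, 0.8,0.002,0.06,0,0,0,0, 0.8,0.002,0.06,0,0,0,0, 0.8,0.001,0.06,0,0,0,0, 0.6,0,0.06,0,0,0,0, 0.6,0,0.046,0,0,0,0]'; python3 -m jog '[0.5,0,0,0.03,0,0,0, 0.5,0,0,0.04,0,0,0, 0.5,0,0,0,0,0,0]'
python3 - <<'E'
from goals import *
to(GP,RG)
T=ctrl.get_image("top");D=ctrl.get_image("side")
cv2.imwrite("pics/g2.png",cv2.resize(np.hstack([T["image"][110:250,330:470],D["image"][90:230,220:360]]),None,fx=2.85,fy=2.85,interpolation=cv2.INTER_CUBIC))
# guard top edge ends predicted
e=[GP[:2]@np.eye(2)+s*.1*gx[:2] for s in(-1,1)]
for p in(T,D): print(proj(p,[[*q,.12] for q in e]).round(1))
E
```

```text
t: 15.18
tool_pos: [0.5532, -0.315, 0.2988]
tool_rot: [3.126, 0.31, -0.004]
contact_force: [1.9, 0.2, 0.3]
opening: 0.051
t: 15.55
tool_pos: [0.551, -0.3116, 0.2247]
tool_rot: [-3.122, -0.311, 0.013]
contact_force: [-0.8, 0.2, 0.2]
opening: 0.0426
t 15.55 pos [ 0.551  -0.3116  0.2247] q [-0.631  0.081  1.594 -0.002  1.476  0.741] F [-0.8  0.2  0.2] open 0.0426
tool x,y,z: [[0.98, 0.197, -0.008], [0.197, -0.98, -0.005], [-0.009, 0.004, -1.0]]
shift mm (tool now) [  1.2   2.7 138.7]
rotvec deg [-0.31  0.45  0.2 ] shift after turn [1.000e-01 2.000e+00 1.387e+02]
[[395.6 228.3]
 [374.4 140.2]]
[[326.4 157.2]
 [264.4 147.4]]
```

View pics/g2.png

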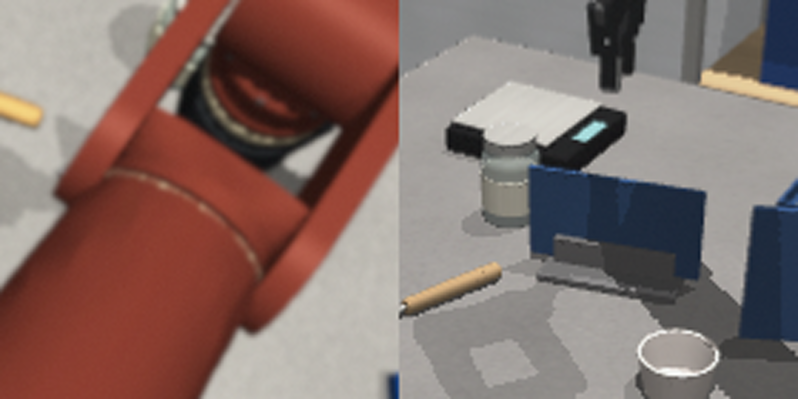

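```bash
python3 -m jog '[0.5,0,0.002,0.03,-0.3,0.4,0.2, 0.5,-0.001,0,0.045,0,0,0, 0.5,0,0,0.04,0,0,0, 0.5,0,0,0.02,0,0,0, 0.5,0,0,0.003,0,0,0, 0.5,0,0,0,0,0,0]'; python3 -c "
from goals import *
to(GP,RG)"
```

```text
t: 16.4
tool_pos: [0.5543, -0.3174, 0.0954]
tool_rot: [3.117, 0.304, 0.015]
contact_force: [0.2, -0.5, -0.8]
opening: 0.0427
t 16.4 pos [ 0.5543 -0.3174  0.0954] q [-6.360e-01  1.920e-01  1.697e+00 -1.000e-03  1.238e+00  7.400e-01] F [ 0.2 -0.5 -0.8] open 0.0427
tool x,y,z: [[0.981, 0.193, 0.009], [0.193, -0.981, 0.011], [0.011, -0.009, -1.0]]
shift mm (tool now) [-2.1 -4.5  9.3]
rotvec deg [ 0.63 -0.51 -0.02] shift after turn [-2.  -4.4  9.4]
```

```bash
python3 -m jog '[0.5,-0.003,-0.0045,0.0093,0.3,-0.4,0, 0.5,0,0,0,0,0,0, 0.5,0,0,0,0,0,0, 0.5,0,0,0,0,0,0]'; python3 -c "
from goals import *
to(GP,RG)"
```

```text
t: 16.9
tool_pos: [0.5495, -0.3131, 0.0842]
tool_rot: [3.123, 0.305, 0.001]
contact_force: [-0.3, -0.3, 0.3]
opening: 0.0428
t 16.9 pos [ 0.5495 -0.3131  0.0842] q [-0.634  0.197  1.711 -0.003  1.23   0.743] F [-0.3 -0.3  0.3] open 0.0428
tool x,y,z: [[0.981, 0.193, 0.0], [0.193, -0.981, 0.004], [0.001, -0.004, -1.0]]
shift mm (tool now) [ 1.9  0.8 -1.8]
rotvec deg [ 0.22 -0.   -0.03] shift after turn [ 1.9  0.8 -1.8]
```

```bash
python3 -m jog '[0.2,0,0,0,0.2,0,0, 0.1,0,0,0,0,0,0, 0,0,0,0,0,0,0, 0,0,0,0,0,0,0, 0,0,0,0,0,0,0, 0,0,0,0,0,0,0]' 40; python3 -c "
from goals import *
o=ctrl.get_obs(); print(o['contact_force'].round(1),o['wrist_torque'].round(2))
to(GP,RG)"
```

```text
t: 17.65
tool_pos: [0.5495, -0.3135, 0.084]
tool_rot: [3.125, 0.305, 0.0]
contact_force: [1.7, -4.5, -0.7]
opening: 0.0056
[ 1.7 -4.5 -0.7] [-1.08 -0.23  0.3 ]
t 17.65 pos [ 0.5495 -0.3135  0.084 ] q [-6.360e-01  1.990e-01  1.710e+00 -1.000e-03  1.232e+00  7.410e-01] F [ 1.7 -4.5 -0.7] open 0.0056
tool x,y,z: [[0.981, 0.194, -0.0], [0.194, -0.981, 0.001], [0.0, -0.001, -1.0]]
shift mm (tool now) [ 2.   0.4 -2. ]
rotvec deg [ 0.08  0.   -0.01] shift after turn [ 2.   0.3 -2. ]
```

```bash
python3 -m jog '[0,0,0.0005,0,0,0,0, 0,0,0,0,0,0,0, 0,0,0,-0.01,0,0,0, 0,0,0,-0.015,0,0,0, 0,0,0,-0.025,0,0,0, 0,0,0,-0.04,0,0,0, 0,0,0,-0.05,0,0,0, 0,0,0,-0.03,0,0,0, 0,0,0,-0.02,0,0,0, 0,0,0,0,0,0,0]' 80
python3 - <<'E'
from goals import *
to(GP,RG)
T=ctrl.get_image("top");D=ctrl.get_image("side")
cv2.imwrite("pics/l1.png",cv2.resize(np.hstack([T["image"][110:250,330:470],D["image"][80:220,220:360]]),None,fx=2.85,fy=2.85,interpolation=cv2.INTER_CUBIC))
E
```

```text
t: 18.9
tool_pos: [0.5499, -0.313, 0.2749]
tool_rot: [-3.127, -0.305, -0.002]
contact_force: [0.7, -0.0, -2.4]
opening: 0.005
t 18.9 pos [ 0.5499 -0.313   0.2749] q [-6.350e-01  4.800e-02  1.545e+00  1.000e-03  1.547e+00  7.410e-01] F [ 0.7 -0.  -2.4] open 0.005
tool x,y,z: [[0.981, 0.193, 0.001], [0.193, -0.981, 0.0], [0.001, 0.0, -1.0]]
shift mm (tool now) [  1.3   0.8 188.9]
rotvec deg [ 0.   -0.06 -0.03] shift after turn [  1.5   0.8 188.9]
```

View pics/l1.png

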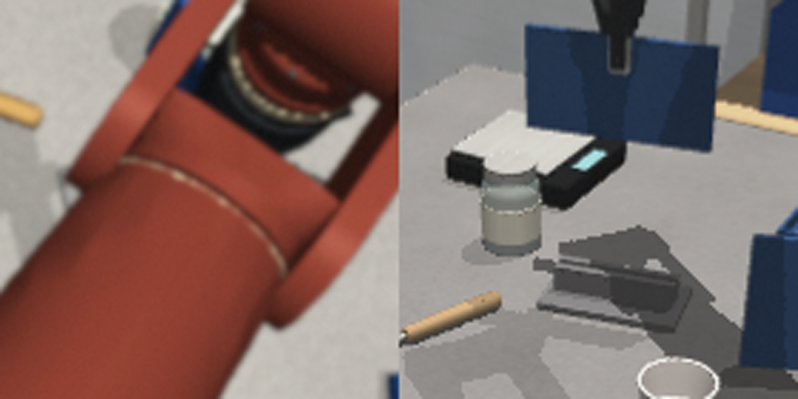

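```bash
cat > gfit.py <<'E'
from fit import *
def gfit(p,roi,y0=0.):
    o=ctrl.get_obs(); A=Rot.from_rotvec(o["tool_rot"]).as_matrix()
    m=mask(p,"blue",roi)
    h=cv2.cvtColor(p["image"],cv2.COLOR_BGR2HSV)
    B=np.array(box(-.1,.1,-.003,.003,-.11,0))
    def s(v):  # v: x offset, distance of lower edge below TCP, pitch about tool y; guard z = -tool z
        c,q=np.cos(v[2]),np.sin(v[2]); X=B[:,0]; Z=B[:,2]
        L=np.c_[v[0]+c*X+q*Z, B[:,1]+y0, v[1]-q*X+c*Z]
        return o["tool_pos"]+L@A.T
    f=lambda v: np.abs(sil(p,[s(v)])-m).sum()/m.sum()
    v0=(0,.075,0)
    r=minimize(f,v0,method="Nelder-Mead",options=dict(initial_simplex=[v0,(.008,.075,0),(0,.083,0),(0,.075,.05)],xatol=1e-4,fatol=1e-4))
    return r.x,r.fun,m.sum()
E
python3 - <<'E'
from gfit import *
D=ctrl.get_image("side"); print(gfit(D,(255,80,336,145)))
D=ctrl.get_image("side"); print(gfit(D,(255,80,336,145),.003))
E
```

```text
(array([-0.00027493,  0.07355093,  0.01773088]), np.float64(0.15112971752617638), np.float64(2206.0))
(array([0.00195149, 0.07565967, 0.0149961 ]), np.float64(0.14367039598408587), np.float64(2203.0))
```

```bash
cat >> goals.py <<'E'
LY=-.0095; lx=np.array([np.cos(LY),np.sin(LY),0]); RS=frame(np.cross(dn,lx),dn)
LANE=np.array([.506,.1965,0]); SEAT=LANE+.062*np.array([lx[1],-lx[0],0])+[0,0,.006]
SP=SEAT+[0,0,.074]
E
python3 -m jog '[0,0,0,0,0,0,5.8, 0,0,-0.02,0,0,0,5.9, 0,0,-0.04,0,0,0,0, 0,0,-0.055,0,0,0,0, 0,0,-0.055,0,0,0,0, 0,0,-0.055,0,0,0,0, 0,0,-0.055,0,0,0,0, 0,-0.02,-0.055,0,0,0,0, 0,-0.02,-0.04,0,0,0,0, 0,0,-0.02,0,0,0,0]'; python3 -c "
from goals import *
print(SP); to(SP+[0,0,.15],RS)"
```

```text
t: 20.35
tool_pos: [0.5095, 0.084, 0.2722]
tool_rot: [-3.141, 0.012, 0.005]
contact_force: [0.4, -0.6, -0.9]
opening: 0.0047
[0.50541101 0.1345028  0.08      ]
t 20.35 pos [0.5095 0.084  0.2722] q [ 1.900e-02 -2.300e-01  1.810e+00  1.000e-03  1.564e+00  1.597e+00] F [ 0.4 -0.6 -0.9] open 0.0047
tool x,y,z: [[1.0, -0.007, -0.003], [-0.007, -1.0, -0.0], [-0.003, 0.0, -1.0]]
shift mm (tool now) [ -4.3 -50.5  42.3]
rotvec deg [-0.02  0.17  0.12] shift after turn [ -4.6 -50.5  42.2]
```

```bash
python3 -m jog '[0,-0.002,-0.02,0.01,0,0.1,0.1, 0,-0.0025,-0.0305,0.03,0,0,0, 0,0,0,0.03,0,0,0, 0,0,0,0.012,0,0,0, 0,0,0,0,0,0,0, 0,0,0,0,0,0,0]'
python3 - <<'E'
from goals import *
from gfit import gfit
to(SP+[0,0,.1],RS)
T=ctrl.get_image("top");D=ctrl.get_image("side")
print(gfit(D,(190,190,290,280)))
cv2.imwrite("pics/i1.png",cv2.resize(np.hstack([T["image"][140:280,130:270],D["image"][170:310,150:290]]),None,fx=2.85,fy=2.85,interpolation=cv2.INTER_CUBIC))
E
```

```text
t: 21.1
tool_pos: [0.5082, 0.1322, 0.1931]
tool_rot: [-3.141, 0.019, -0.005]
contact_force: [0.8, -0.4, -1.4]
opening: 0.0054
t 21.1 pos [0.5082 0.1322 0.1931] q [ 0.113 -0.164  1.885 -0.     1.417  1.696] F [ 0.8 -0.4 -1.4] open 0.0054
tool x,y,z: [[1.0, -0.012, 0.003], [-0.012, -1.0, -0.0], [0.003, 0.0, -1.0]]
shift mm (tool now) [-2.9 -2.3 13.1]
rotvec deg [-0.02 -0.19 -0.15] shift after turn [-2.8 -2.3 13.1]
(array([-0.00039911,  0.07554949, -0.00600453]), np.float64(0.3081578101473549), np.float64(2318.0))
```

View pics/i1.png

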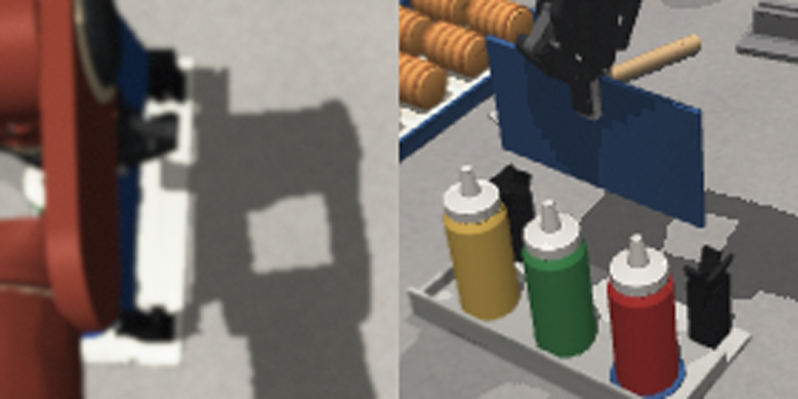

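```bash
python3 -m jog '[0,-0.0029,-0.0023,0.01,0,-0.19,0, 0,0,0,0.014,0,0,0, 0,0,0,0,0,0,0, 0,0,0,0,0,0,0]'; python3 -c "
from goals import *
to(SP,RS)"
```

```text
t: 21.7
tool_pos: [0.5044, 0.1348, 0.1675]
tool_rot: [3.141, -0.018, -0.004]
contact_force: [-0.1, 0.8, -1.6]
opening: 0.0052
t 21.7 pos [0.5044 0.1348 0.1675] q [ 0.118 -0.146  1.913  0.     1.377  1.701] F [-0.1  0.8 -1.6] open 0.0052
tool x,y,z: [[1.0, -0.011, -0.002], [-0.011, -1.0, 0.0], [-0.002, -0.0, -1.0]]
shift mm (tool now) [ 1.2  0.2 87.5]
rotvec deg [ 0.    0.14 -0.11] shift after turn [ 1.   0.3 87.5]
```

```bash
python3 -m jog '[0,0.001,0,0.006,0,0.1,0, 0,0,0,0.006,0,0,0, 0,0,0,0,0,0,0]'; python3 -m jog '[0,0,0,0.004,0,0,0, 0,0,0,0.004,0,0,0, 0,0,0,0,0,0,0]';python3 -m jog '[0,0,0,0.004,0,0,0, 0,0,0,0.003,0,0,0, 0,0,0,0,0,0,0]'
```

```text
t: 22.08
tool_pos: [0.505, 0.1347, 0.1549]
tool_rot: [3.141, -0.018, -0.003]
contact_force: [0.2, -0.8, -1.8]
opening: 0.0048
t: 22.45
tool_pos: [0.5052, 0.1347, 0.1473]
tool_rot: [3.141, -0.018, -0.002]
contact_force: [0.0, -0.5, -1.5]
opening: 0.0054
t: 22.82
tool_pos: [0.5053, 0.1347, 0.1404]
tool_rot: [3.141, -0.018, -0.001]
contact_force: [0.1, -0.4, -1.4]
opening: 0.0046
```

```bash
python3 -m jog '[0,0,0,0.005,0,0,0, 0,0,0,0.005,0,0,0, 0,0,0,0,0,0,0]'; python3 -m jog '[0,0,0,0.005,0,0,0, 0,0,0,0.005,0,0,0, 0,0,0,0,0,0,0]'
python3 - <<'E'
from goals import *
to(SP,RS)
T=ctrl.get_image("top");D=ctrl.get_image("side")
cv2.imwrite("pics/i2.png",cv2.resize(np.hstack([T["image"][140:280,130:270],D["image"][190:330,150:290]]),None,fx=2.85,fy=2.85,interpolation=cv2.INTER_CUBIC))
E
```

```text
t: 23.2
tool_pos: [0.505, 0.1347, 0.13]
tool_rot: [3.141, -0.018, -0.002]
contact_force: [0.1, -0.8, -1.7]
opening: 0.0045
t: 23.58
tool_pos: [0.5051, 0.1347, 0.1201]
tool_rot: [3.141, -0.018, -0.002]
contact_force: [0.7, -0.2, -2.6]
opening: 0.0052
t 23.57 pos [0.5051 0.1347 0.1201] q [ 0.118 -0.096  1.951  0.     1.288  1.7  ] F [ 0.7 -0.2 -2.6] open 0.0052
tool x,y,z: [[1.0, -0.011, -0.001], [-0.011, -1.0, 0.0], [-0.001, -0.0, -1.0]]
shift mm (tool now) [ 0.4  0.2 40.1]
rotvec deg [ 0.01  0.09 -0.11] shift after turn [ 0.3  0.2 40.1]
```

View pics/i2.png

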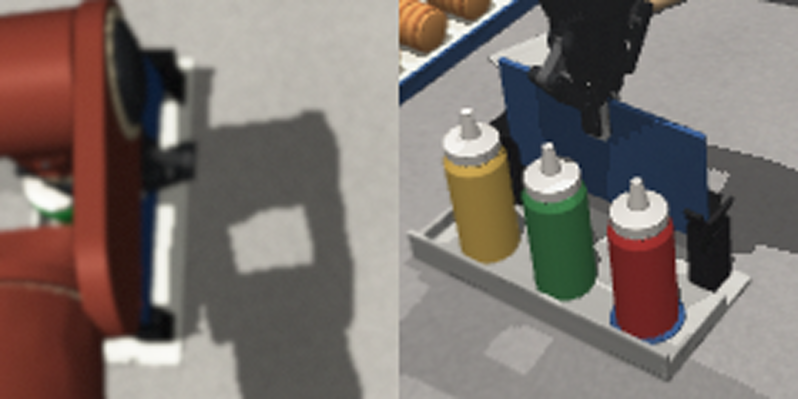

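The guard's ends sit in both post grooves and there is no contact force, so I keep lowering.

```bash
python3 -m jog '[0,0,0,0.008,0,0,0, 0,0,0,0.009,0,0,0, 0,0,0,0.008,0,0,0, 0,0,0,0,0,0,0]'; python3 -m jog '[0,0,0,0.006,0,0,0, 0,0,0,0.005,0,0,0, 0,0,0,0,0,0,0]'; python3 -m jog '[0,0,0,0.002,0,0,0, 0,0,0,0,0,0,0]'
```

```text
t: 24.18
tool_pos: [0.5047, 0.1346, 0.0945]
tool_rot: [3.141, -0.018, -0.004]
contact_force: [-0.5, -0.9, -0.5]
opening: 0.0048
t: 24.55
tool_pos: [0.5051, 0.1347, 0.0842]
tool_rot: [3.141, -0.018, -0.002]
contact_force: [-0.5, -0.3, -0.8]
opening: 0.0053
t: 24.8
tool_pos: [0.5055, 0.1348, 0.0828]
tool_rot: [-3.141, 0.018, 0.0]
contact_force: [0.8, -0.1, -0.9]
opening: 0.0049
```

```bash
for i in 1 2 3; do python3 -m jog '[0,0,0,0.0015,0,0,0, 0,0,0,0,0,0,0]' | grep -E "pos|force"; done
```

```text
tool_pos: [0.5055, 0.1348, 0.0813]
contact_force: [0.0, 0.5, -1.1]
tool_pos: [0.5057, 0.1348, 0.08]
contact_force: [0.3, 1.4, 1.2]
tool_pos: [0.5058, 0.1348, 0.08]
contact_force: [-4.6, -1.4, 7.9]
```

Contact came at TCP z = 0.080, exactly the predicted home height. I release and retreat.

```bash
python3 -m jog '[0.1,0,0,0,0,0,0, 0.2,0,0,0,0,0,0, 0.28,0,0,0,0,0,0, 0.28,0,0,0,0,0,0, 0.28,0,0,-0.01,0,0,0, 0.28,0,0,-0.02,0,0,0, 0.28,0,0,-0.04,0,0,0, 0.28,0,0,-0.05,0,0,0, 0.28,0,0,-0.05,0,0,0]' 40; python3 -m jog '[0.28,0,0,-0.03,0,0,0, 0.28,0,0.04,0,0,0,0, 0.28,0,0.06,0,0,0,0, 0.28,0,0.06,0,0,0,0, 0.28,0,0.06,0,0,0,0, 0.28,0,0.06,0,0,0,0, 0.28,0,0.05,0,0,0,0, 0.28,0,0,0,0,0,0]'
python3 - <<'E'
from fit import *
T=ctrl.get_image("top");D=ctrl.get_image("side")
m=mask(T,"blue",(160,140,205,262))
GF=[box(-.1,.1,-.003,.003,.006,.116)]
B=proj(D,world(GF[0],.5055,.1347,-.0095)).round(1); print("side pred corners top edge",B[[1,5]])
print("top guard fit z .03-.116",fit([(T,m)],[box(-.1,.1,-.003,.003,.03,.116)],(.505,.1345,0)))
for n,r in(("s",D),("t",T)): cv2.imwrite(f"pics/fin_{n}.png",r["image"])
cv2.imwrite("pics/f.png",cv2.resize(np.hstack([T["image"][130:280,115:265],D["image"][190:340,150:300]]),None,fx=2.66,fy=2.66,interpolation=cv2.INTER_CUBIC))
E
```

```text
t: 26.68
tool_pos: [0.5054, 0.1347, 0.2506]
tool_rot: [-3.141, 0.018, -0.001]
contact_force: [1.2, 0.2, -0.6]
opening: 0.0237
t: 27.68
tool_pos: [0.5013, -0.1981, 0.2788]
tool_rot: [3.141, -0.026, -0.0]
contact_force: [-1.0, 1.5, 0.4]
opening: 0.0239
side pred corners top edge [[258.  250.8]
 [187.7 222.9]]
top guard fit z .03-.116 (array([ 0.50764634,  0.13465369, -0.01639552]), np.float64(0.12867883184102158))
```

View pics/f.png

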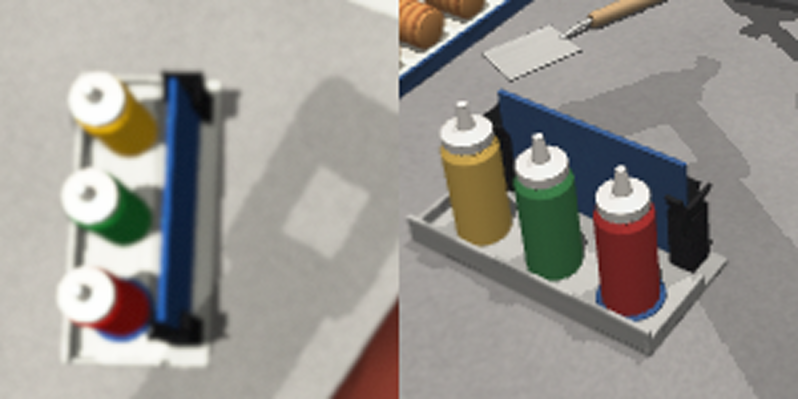

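```bash
python3 -c "
from station import ctrl
print(ctrl.finish_job())"
```

```text
the job is handed in; nothing more can be done
None
```

The red bottle is standing upright on the blue mat, and the smaller blue guard is down in the grooves of both end posts. I handed the job in at about 28 s of the 64 s allowed.

**Bottle:** After I let go, the side view put its base at about (0.427, 0.195) m, within about 1 mm of the mat centre. It touched down with about 12 N of press, which I backed off before opening. The top-view fit of the standing bottle failed, probably because the cap and shadow hid the red. I relied on the side fit and the pictures for its position.

**Guard:** It slid down without resistance until the lower edge reached the floor. Contact came at TCP z = 0.080 m, exactly the height I had calculated for fully home, at about 8 N. After release, its top corners in the side view were within about 2 px of the seated prediction, and slightly lower rather than higher. The top-view fit agreed on the guard's line to within a millimetre, with about 2 mm difference along the lane and 0.4° in yaw.

**Rest of the scene:** In the last picture the yellow and green bottles stand in their places. I did not see the ramekin or jar in that last crop, but the arm passed well above them. At the end the gripper was clear of everything, and the highest force reading in the step reports was about 9 N.

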